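Swap the lean of two slant-culture racks

ROBOT

A 6-joint arm with a two-finger parallel gripper is mounted at the origin on a cart in front of the work surface, level with it; the furniture and walls round the work are solid. World frame = base frame: x ahead of the robot, y to its left, z up, the work surface at z = 0. Lengths are in m, angles in rad, forces in N, time in s.
With the tool pointing down it reaches from about 0.25 to 0.85 m from the base axis. Payload 12.5 kg.
Tool frame: the origin (TCP) lies between the finger pads; the fingertips stand 17 mm ahead of it and the grasp point (between the pads) lies 2 mm behind it (env.tcp_to_tips is the distance from the TCP to the fingertips, in m); z points along the fingers, y is the line along which they close (so a half turn about z gives the same grasp; the last joint's range is limited). The gripper opens to 93 mm and grips with 3 to 60 N. Pads are 15 mm wide; open, the fingers measure 128 mm over their backs; the gripper's body (75 mm by 188 mm) begins 65 mm behind the grasp point.
Start: joints at [1.037, 0.351, 1.652, -0, 1.139, -0.085], TCP at [0.239, 0.496, 0.236] pointing down, gripper open.
Joint ranges: [-2.75, 2.75], [-0.79, 2.1], [0.01, 2.65], [-1.57, 4.71], [0.07, 3.14], [-2.87, 2.87]. Speed limits (rad/s): [2.22, 2.22, 2.79, 3.14, 3.14, 3.14].

INTERFACE

Orientations are given as [roll, pitch, yaw] about the fixed x, y, z axes, in that order (R = Rz(yaw) Ry(pitch) Rx(roll)).
In Python, from plant import monitor, vision, job_done, env gives the robot as it stands. The module is installed in compiled form; this text tells all that it offers.
- The arm moves only by the shell command python3 -m pendant 'ROWS'. ROWS is JSON, a list of rows, each a list of 3 entries, a list of its own where there are three numbers: the opening, from 0 (shut) to 1 (fully open), then the shift along the tool's x, y, z scaled (see below), then the turn, a rotation vector about the tool's x, y, z scaled (see below). In form: [[grip, [x, y, z], [rx, ry, rz]], ...]. A call has 1 to 10 rows; each row is the pose to reach, as a shift and turn from the pose commanded when the call began, along the tool's axes at that moment, turning the shorter way round; what a row does not reach only later rows make up. The controller multiplies each number of a shift by 0.1 m and each number of a turn by 180 degrees. A row lasts 1/10 s, in which the tool goes at most 50 mm and 8.59 degrees, less where a joint would pass 70% of its speed; a pose out of reach is approached as far as the arm can. A call with a number of a shift or a turn outside -1 to 1 is refused whole. A call with a gripper value outside its range is refused whole. The fingers move at their own pace and stop on an object; the grip force is fixed at half the most. Time passes only in rows, so rows that repeat a pose let the fingers close. It gives the time, the measured TCP pose, the force, the opening and the grip force at its end, in the units of the state.
- monitor.state(): the state, without advancing time (a new reading comes with each control period).
- vision.read_camera(name): name is "scene" or "side" or "wrist"; returns a dict with "image" (384x512x3 uint8, red, green, blue), "K" (3x3 intrinsics, pixels), "distortion" ([k1, k2, p1, p2, k3] as OpenCV has them; the pictures are not rectified), "view" (4x4, takes a point from world to camera coordinates). Camera axes: x right, y down, z forward; pixel columns grow to the right and rows downward; lengths in m; the calibration is good to about 2 mm. A picture is of the moment at which its call begins. There is no depth.
- job_done(): hands the job in; it is judged then, once.
The state is a dict: "clock": time; "qpos": joint angles; "joint_vel": joint speeds; "effort": joint torques, N m; "ee_pos": TCP position; "eef_rot": TCP orientation; "ft_force": force on the tool from outside, world axes, zero at the start; "moment": the same for the moment, N m; "width": finger opening in m; "gripper_force": force on a finger pad.
Only numpy, scipy, OpenCV 4.12 (cv2) and the standard library are available. Lean on these libraries where they do the work, as an engineer would, in place of code of your own. Each camera call takes 0.05 s, during which the arm holds its last target. There are 200 camera calls.

TASK

The slant cultures in the red-capped rack have set and the green-capped ones are to set next. With the fingertips only, push the leaning red-capped rack back upright onto its flat feet, and push the upright green-capped rack over so that it leans at rest on its slanted feet. Leave both racks about where they stand, do not lift them or knock them flat, and leave the vial, pot and brass weight alone.

Things in the scene. Friction and masses are not known exactly. Their poses are not given: they have to be found in the camera images.
- red_rack: rigid loose rack, 0.25-0.4 kg: metal feet, white shelves, four red-capped tubes (fixed in it, caps end at z=110 mm, 19 mm wide), blue handle bar on top. Starts leaning on its slanted feet. 132 mm along y, 144 mm high. z: feet to handle; y: along tube row; -x: side of the slanted feet. Origin: mid underside of the flat feet (x -22 to +30 mm); it is 0 mm above the worktop upright, 14 mm leaning.
- red_rack_handle (a point): centre of the red-capped rack's blue handle bar, 132 long (y) x 24 wide (x) x 12 mm thick (z), at x=0, y=0, z=138 mm in the rack's frame. Pushing it level along x with about 0.5 N tips the rack about its pivot edge without sliding. Past balance (lean about 16 deg) the rack falls on by itself. The bar is 138 mm up upright, 120 mm leaning
- red_rack_edge (a point): mid pivot edge of the red-capped rack (x=-22, y=0, z=0 mm in its frame), on the worktop in both poses. From it two slanted feet, 72 mm long, rise to -x at 40 deg to the flat feet; resting on them the rack leans 40 deg (0.70 rad) towards -x
- green_rack: rigid loose rack, 0.25-0.4 kg: metal feet, white shelves, four green-capped tubes (fixed in it, caps end at z=110 mm, 19 mm wide), blue handle bar on top. Starts upright on its flat feet. 132 mm along y, 144 mm high. z: feet to handle; y: along tube row; -x: side of the slanted feet. Origin: mid underside of the flat feet (x -22 to +30 mm); it is 0 mm above the worktop upright, 14 mm leaning.
- green_rack_handle (a point): centre of the green-capped rack's blue handle bar, 132 long (y) x 24 wide (x) x 12 mm thick (z), at x=0, y=0, z=138 mm in the rack's frame. Pushing it level along x with about 0.5 N tips the rack about its pivot edge without sliding. Past balance (lean about 16 deg) the rack falls on by itself. The bar is 138 mm up upright, 120 mm leaning
- green_rack_edge (a point): mid pivot edge of the green-capped rack (x=-22, y=0, z=0 mm in its frame), on the worktop in both poses. From it two slanted feet, 72 mm long, rise to -x at 40 deg to the flat feet; resting on them the rack leans 40 deg (0.70 rad) towards -x
- vial: bystander: white vial with a black cap, 33 mm across, 70 mm high, standing farther back on the worktop; origin at the centre of its underside
- pot: bystander: white sample pot with its lid on, 67 mm across, 54 mm high, standing behind (+x side of) the green-capped rack; origin at the centre of its underside
- weight: bystander: brass weight with a knob, 32 mm across, 34 mm high, between the racks; origin at the centre of its underside

How it is judged:
By the outcome, as a careful person would: the job done as asked, in the order asked, and still so for the second after the job is handed in, with the robot touching nothing.
It also fails if it takes over 42 s, if anything falls off the work surface, if the arm or the gripper's body presses on something with over 40 N, if the wrist force passes 120 N, or if a joint passes its speed limit or range.

## Working session

There is one attempt and no reset: what is moved stays moved. The work goes in short steps, Python scripts to look and compute and a shell command to move; the robot and the scene stay as the last step left them, time stands still between calls to the robot, and variables do not carry over. Pictures are saved under pics/ and viewed, at most 10 in all, crops included, and the job is handed in when it is done.

```bash
mkdir -p pics
python3 - <<'E'
from plant import monitor, vision, env
import cv2, numpy as np, pickle
s=monitor.state(); print({k:np.round(v,3).tolist() for k,v in s.items()})
D={}
for n in ("scene","side"):
    c=vision.read_camera(n); D[n]=c
    cv2.imwrite(f"pics/{n}0.png",cv2.resize(c["image"][...,::-1],(800,600),interpolation=cv2.INTER_CUBIC))
    V=np.array(c["view"]); print(n,"cam at",-V[:3,:3].T@V[:3,3],"fwd",V[2,:3])
pickle.dump(D,open("cams0.pkl","wb"))
E
```

```text
{'clock': 0.0, 'qpos': [1.037, 0.351, 1.652, 0.0, 1.139, -0.085], 'joint_vel': [0.001, -0.0, 0.001, 0.0, 0.001, -0.0], 'effort': [-0.0, -49.731, -28.526, 0.07, 0.026, -0.0], 'ee_pos': [0.238, 0.495, 0.235], 'eef_rot': [-3.14, -0.0, 2.693], 'ft_force': [-0.282, 0.183, 0.385], 'moment': [0.045, -0.008, -0.01], 'gripper_force': 0.0, 'width': 0.093}
scene cam at [ 0.12078303 -0.38376059  0.57511084] fwd [ 0.5373331   0.65252851 -0.53430299]
side cam at [ 0.59689771 -0.54386594  0.6217648 ] fwd [-0.03145284  0.80939225 -0.58642553]
```

View pics/scene0.png

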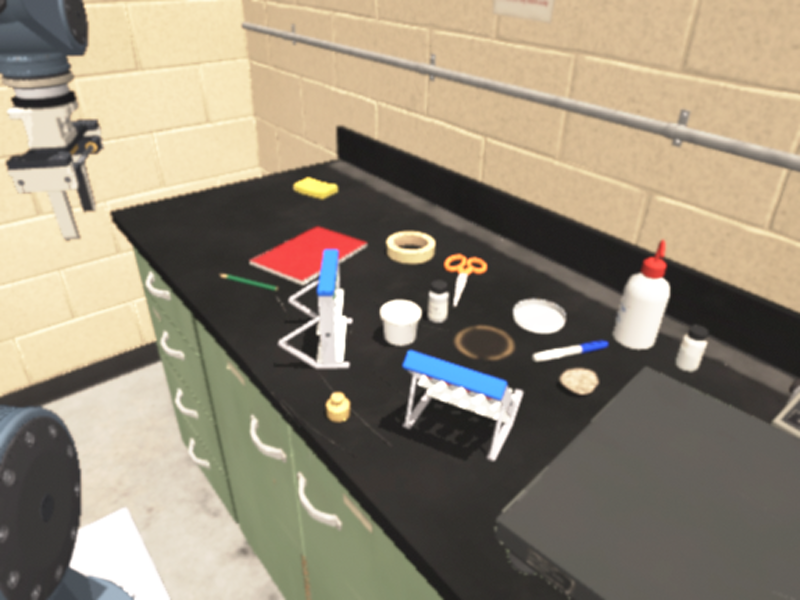

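View pics/side0.png

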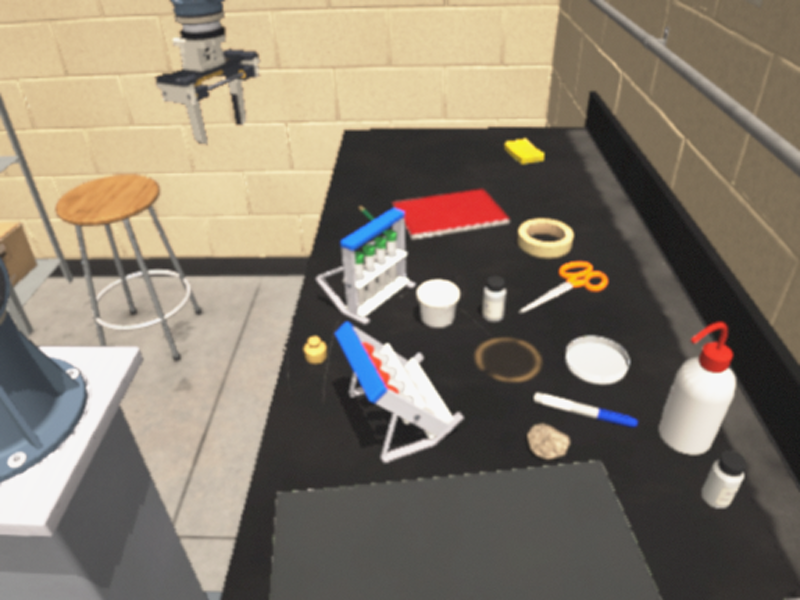

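The scene view shows the upright green rack, with its handle from (330,255) to (325,290), and the leaning red rack, with its handle from (408,360) to (505,390). The weight is at (338,408) and the pot at (400,322). The side view shows both racks too. I'll enlarge both.

Run:
```python
import pickle,cv2
D=pickle.load(open("cams0.pkl","rb"))
for n,(x0,y0,w,h) in {"scene":(165,150,180,150),"side":(185,128,120,170)}.items():
    f=4 if n=="scene" else 3.5
    f=4.0 if n=="scene" else 3.5
    im=D[n]["image"][y0:y0+h,x0:x0+w,::-1]
    im=cv2.resize(im,None,fx=f,fy=f,interpolation=cv2.INTER_CUBIC)
    for u in range((x0+19)//20*20,x0+w,20): cv2.putText(im,str(u),(int((u-x0)*f),9),0,.33,(0,255,255)); cv2.line(im,(int((u-x0)*f),10),(int((u-x0)*f),16),(0,255,255))
    for v in range((y0+19)//20*20,y0+h,20): cv2.putText(im,str(v),(0,int((v-y0)*f)),0,.33,(0,255,255))
    cv2.imwrite(f"pics/{n}_crop.png",im); print(im.shape)
```

```text
(600, 720, 3)
(595, 420, 3)
```

View pics/scene_crop.png

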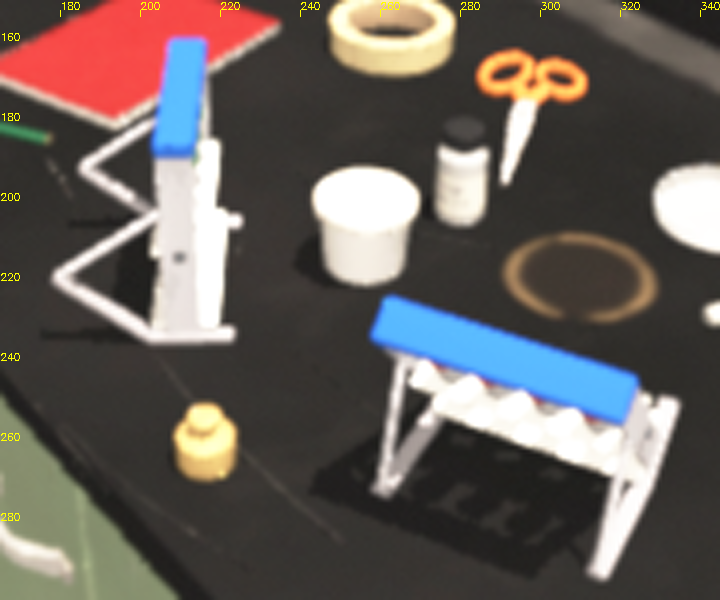

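View pics/side_crop.png

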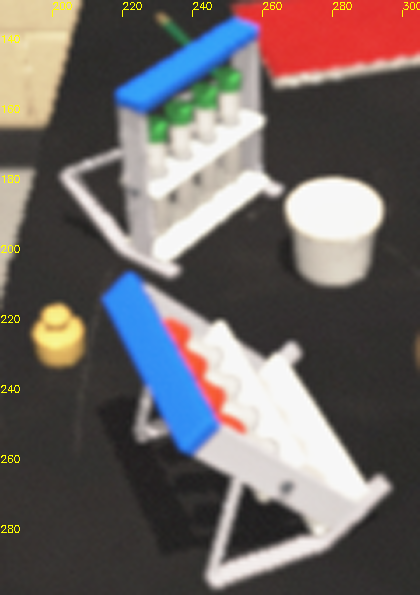

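The crops give clear blue handles in both views. Both racks have their slanted feet on the robot's side, and the red rack leans that way. The scene crop puts the green bar about (207,160) to (208,188) and the red bar about (262,225) to (320,250), in original pixels. I'll fit the bar boxes to the blue masks in both views, and take the bystanders from their pixels.

```bash
cat > h.py <<'E'
import cv2, numpy as np
from scipy.optimize import minimize, least_squares
from scipy.spatial.transform import Rotation as Ro
S=3
def proj(c,P):
    V=np.array(c["view"]); r,_=cv2.Rodrigues(V[:3,:3])
    return cv2.projectPoints(np.float64(P).reshape(-1,1,3),r,V[:3,3],np.float64(c["K"]),np.float64(c["distortion"]))[0][:,0]
BOX=np.array([[a*.012,b*.066,d*.006] for a in(-1,1) for b in(-1,1) for d in(-1,1)])
def pts(p,lean):  # p: bar centre x,y,z,yaw ; lean to rack -x
    return (Ro.from_euler('z',p[3])*Ro.from_euler('y',-lean)).apply(BOX)+p[:3]
def blues(c):
    im=c["image"].astype(int); return ((im[...,2]-im[...,0]>70)&(im[...,2]>120)).astype(np.uint8)
def comps(c,n=2):
    k,l,st,ce=cv2.connectedComponentsWithStats(blues(c))
    i=[j for j in range(1,k) if st[j,4]>100]
    return [(l==j,ce[j],st[j,4]) for j in i]
def render(c,p,lean):
    m=np.zeros((384*S,512*S),np.uint8); h=cv2.convexHull(np.float32((proj(c,pts(p,lean))+.5)*S))
    cv2.fillConvexPoly(m,np.int32(h.round()),1); return cv2.resize(m.astype(np.float32),(512,384),interpolation=cv2.INTER_AREA)
def fit(obs,p0,lean,free_lean=False):
    def f(q):
        return sum(np.abs(render(c,q[:4],q[4] if free_lean else lean)-m).sum()/m.sum() for c,m in obs)
    q=np.array(list(p0)+([lean] if free_lean else []))
    sim=lambda q:np.vstack([q]+[q+d for d in np.diag([.02,.02,.02,.2,.15][:len(q)])])
    for _ in range(3): r=minimize(f,q,method='Nelder-Mead',options=dict(initial_simplex=sim(q),maxiter=400)); q=r.x
    return q,r.fun
def tri(cs,uv):
    A=lambda X:np.concatenate([proj(c,X)[0]-u for c,u in zip(cs,uv)])
    r=least_squares(A,[.5,.1,.05]); return r.x,np.abs(r.fun).max()
E
python3 - <<'E'
from h import *; import pickle
D=pickle.load(open("cams0.pkl","rb")); a,b=D["scene"],D["side"]
for n in D: print(n,[(ce.round(),s) for m,ce,s in comps(D[n])])
pick=lambda c,u:min(comps(c),key=lambda t:np.hypot(*(t[1]-u)))
for name,ua,ub,le in (("green",(209,174),(236,147),0.),("red",(292,239),(230,232),.7)):
    A,B=pick(a,ua),pick(b,ub); X,e=tri([a,b],[A[1],B[1]]); print(name,"tri",X.round(4),e.round(2))
    for fl in(0,1):
        for y0 in(-.5,0,.5):
            q,f=fit([(a,A[0]),(b,B[0])],[*X,y0],le,fl); print(fl,q.round(4),round(f,3))
def T(n,u,v,h): X,e=tri([a,b],[np.array(u)/4+(165,150),np.array(v)/3.5+(185,128)]); print(n,X.round(3),round(e,1))
T("weight knob top",(205,410),(57,311),0); T("pot lid",(366,198),(333,205),0)
T("green near foot +x",(233,334),(175,270),0); T("green near edge",(150,337),(125,250),0)
T("red slant foot near",(600,572),(215,580),0); T("red slant far",(383,490),(146,432),0)
T("red flat near end",(672,405),(383,485),0)
E
```

```text
scene [(array([210., 175.]), np.int32(298)), (array([291., 239.]), np.int32(892))]
side [(array([237., 146.]), np.int32(426)), (array([230., 231.]), np.int32(682)), (array([395., 267.]), np.int32(167))]
green tri [0.5213 0.278  0.1397] 0.31
0 [ 0.5255  0.284   0.1409 -0.6315] 0.258
0 [ 0.5254  0.2829  0.1416 -0.6384] 0.259
0 [ 0.5255  0.2841  0.1412 -0.6274] 0.267
1 [ 0.5248  0.2837  0.1406 -0.6309  0.0576] 0.268
1 [ 0.5248  0.2833  0.141  -0.6197 -0.0494] 0.265
1 [ 0.5249  0.2838  0.1408 -0.6257 -0.0519] 0.261
red tri [ 0.5243 -0.0054  0.122 ] 0.91
0 [ 0.5221 -0.0038  0.1251  0.423 ] 0.2
0 [ 0.5221 -0.0043  0.1253  0.4119] 0.208
0 [ 0.5227 -0.0041  0.1245  0.4222] 0.205
1 [ 0.5221 -0.0028  0.1241  0.4233  0.5046] 0.209
1 [ 0.5225 -0.0038  0.1245  0.4249  0.5976] 0.216
1 [ 0.5224 -0.0038  0.125   0.418   0.8436] 0.199
weight knob top [0.441 0.134 0.037] 0.2
pot lid [0.627 0.226 0.054] 0.3
green near foot +x [0.512 0.214 0.005] 0.3
green near edge [0.473 0.246 0.   ] 0.2
red slant foot near [ 0.553 -0.059  0.002] 0.1
red slant far [ 0.504  0.057 -0.   ] 0.3
red flat near end [ 0.649 -0.018  0.035] 0.0
```

Both fits are consistent. The green bar is at (0.525, 0.284, 0.141) with yaw -0.63, and the red bar is at (0.522, -0.004, 0.125) with yaw 0.42. I'll approach the red rack from its -x side with the gripper shut and tool y along the bar.

```bash
cat > to.py <<'E'
import sys, numpy as np
from plant import monitor
from scipy.spatial.transform import Rotation as Ro
bx,by,z,yaw,off=map(float,sys.argv[1:6])  # bar centre, TCP height, rack yaw, TCP offset along rack x
s=monitor.state(); R=Ro.from_euler('xyz',s['eef_rot'])
t=np.array([bx+off*np.cos(yaw),by+off*np.sin(yaw),z]); G=Ro.from_euler('xyz',[np.pi,0,yaw+np.pi])
print("target",t.round(3),"shift",(R.inv().apply(t-s['ee_pos'])/.1).round(3),"turn",((R.inv()*G).as_rotvec()/np.pi).round(3),"F",np.round(s['ft_force'],2),"t",s['clock'])
E
python3 to.py .522 -.004 .235 .415 -.06
python3 -m pendant '[[0,[-0.44,-0.36,0],[0,0,-0.045]],[0,[-0.88,-0.72,0],[0,0,-0.09]],[0,[-0.88,-0.72,0],[0,0,-0.135]],[0,[-0.88,-0.72,0],[0,0,-0.18]],[0,[-0.88,-0.72,0],[0,0,-0.225]],[0,[-0.88,-0.72,0],[0,0,-0.274]],[0,[-0.88,-0.72,0],[0,0,-0.274]]]'
python3 to.py .522 -.004 .235 .415 -.06
```

```text
target [ 0.467 -0.028  0.235] shift [-4.331 -3.724  0.005] turn [-0.    -0.    -0.275] F [ 0.19 -1.   -0.32] t 0.1
clock: 0.8
ee_pos: [0.2866, 0.3923, 0.2354]
eef_rot: [-3.141, -0.0, -2.727]
ft_force: [-0.8, 0.1, -0.9]
width: 0.0416
gripper_force: 0.0
target [ 0.467 -0.028  0.235] shift [ 0.04  -4.576  0.005] turn [-0. -0. -0.] F [-0.83  0.13 -0.91] t 0.8
```

```bash
for i in 1; do :; done
python3 -m pendant '[[0,[0,-0.45,0],[0,0,0]],[0,[0.01,-0.9,0],[0,0,0]],[0,[0.01,-0.9,0],[0,0,0]]]' >/dev/null
python3 -m pendant '[[0,[0,-0.45,0],[0,0,0]],[0,[0.01,-0.9,0],[0,0,0]],[0,[0.01,-0.9,0],[0,0,0]]]' >/dev/null
python3 -m pendant '[[0,[0,-0.45,0],[0,0,0]],[0,[0.01,-0.9,0],[0,0,0]],[0,[0.01,-0.9,0],[0,0,0]]]' >/dev/null
python3 -m pendant '[[0,[0,-0.45,0],[0,0,0]],[0,[0.01,-0.9,0],[0,0,0]],[0,[0.01,-0.9,0],[0,0,0]]]' 
python3 to.py .522 -.004 .122 .415 -.06
```

```text
clock: 2.0
ee_pos: [0.4286, 0.0591, 0.2356]
eef_rot: [-3.141, 0.0, -2.735]
ft_force: [-0.0, 1.0, 0.4]
width: 0.0007
gripper_force: 0.0
target [ 0.467 -0.028  0.122] shift [-0.009 -0.953  1.137] turn [-0.     0.    -0.003] F [-0.03  1.02  0.35] t 2.0
```

```bash
python3 -m pendant '[[0,[0,-0.45,0],[0,0,0]],[0,[-0.01,-0.95,0],[0,0,-0.003]],[0,[-0.01,-0.95,0.3],[0,0,-0.003]],[0,[-0.01,-0.95,0.6],[0,0,-0.003]],[0,[-0.01,-0.95,0.8],[0,0,-0.003]],[0,[-0.01,-0.95,0.8],[0,0,-0.003]]]' >/dev/null
python3 -m pendant '[[0,[0,0,0.17],[0,0,0]],[0,[0,0,0.33],[0,0,0]],[0,[0,0,0.33],[0,0,0]],[0,[0,0,0.33],[0,0,0]]]'
python3 to.py .522 -.004 .122 .415 -.06
python3 - <<'E'
from plant import vision; import cv2
c=[vision.read_camera(n)["image"] for n in("scene","side")]
im=cv2.hconcat([cv2.resize(c[0][150:310,190:350],(400,400)),cv2.resize(c[1][160:310,180:330],(400,400))])
cv2.imwrite("pics/pre_red.png",im[...,::-1])
E
```

```text
clock: 3.0
ee_pos: [0.4666, -0.0249, 0.1236]
eef_rot: [-3.141, 0.001, -2.72]
ft_force: [0.0, -0.1, 0.3]
width: 0.0004
gripper_force: 0.0
target [ 0.467 -0.028  0.122] shift [ 0.009 -0.032  0.016] turn [-0.     0.     0.002] F [ 0.03 -0.05  0.25] t 3.0
```

View pics/pre_red.png

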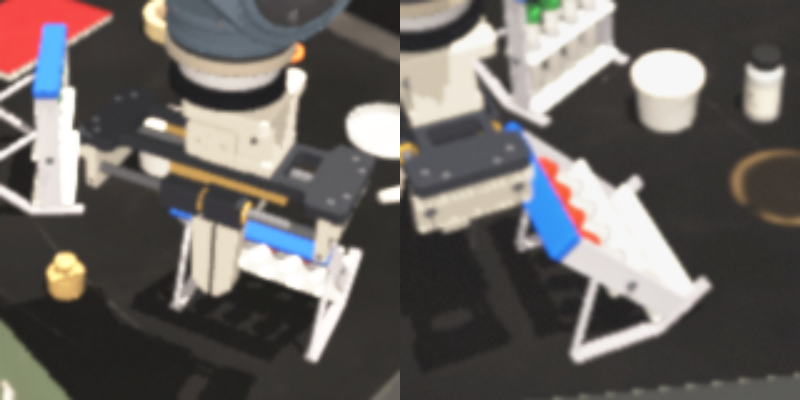

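The fingertips stand behind the red bar (at about (215,270) in the left half), centred on it and clear of the rest. I'll push along tool -x.

```bash
python3 -m pendant '[[0,[-0.1,-0.03,0],[0,0,0]],[0,[-0.2,-0.03,0],[0,0,0]],[0,[-0.28,-0.03,0],[0,0,0]],[0,[-0.34,-0.03,0],[0,0,0]],[0,[-0.4,-0.03,0],[0,0,0]],[0,[-0.45,-0.03,0],[0,0,0]],[0,[-0.5,-0.03,0],[0,0,0]],[0,[-0.55,-0.03,0],[0,0,0]],[0,[-0.6,-0.03,0],[0,0,0]]]'
python3 -m pendant '[[0,[-0.04,0,0],[0,0,0]],[0,[-0.08,0,0],[0,0,0]],[0,[-0.12,0,0],[0,0,0]],[0,[-0.15,0,0],[0,0,0]],[0,[-0.18,0,0],[0,0,0]],[0,[-0.2,0,0],[0,0,0]],[0,[-0.22,0,0],[0,0,0]],[0,[-0.22,0,0],[0,0,0]]]'
python3 - <<'E'
from h import *; from plant import vision
import pickle
D={n:vision.read_camera(n) for n in("scene","side")}
pickle.dump(D,open("cams1.pkl","wb"))
c=[D[n]["image"] for n in D]
for n in D: print(n,[(ce.round(),s) for m,ce,s in comps(D[n])])
im=cv2.hconcat([cv2.resize(c[0][150:310,190:350],(400,400)),cv2.resize(c[1][160:310,180:330],(400,400))])
cv2.imwrite("pics/push_red.png",im[...,::-1])
E
```

```text
clock: 4.0
ee_pos: [0.5224, -0.0037, 0.1226]
eef_rot: [3.142, -0.0, -2.72]
ft_force: [0.0, -0.2, 0.5]
width: 0.0006
gripper_force: 0.3
clock: 4.8
ee_pos: [0.5423, 0.0052, 0.1226]
eef_rot: [-3.142, 0.0, -2.72]
ft_force: [-0.3, 0.3, 0.5]
width: 0.0005
gripper_force: 0.1
scene [(array([210., 175.]), np.int32(298)), (array([277., 214.]), np.int32(196)), (array([318., 226.]), np.int32(315))]
side [(array([260., 235.]), np.int32(159)), (array([395., 267.]), np.int32(172))]
```

View pics/push_red.png

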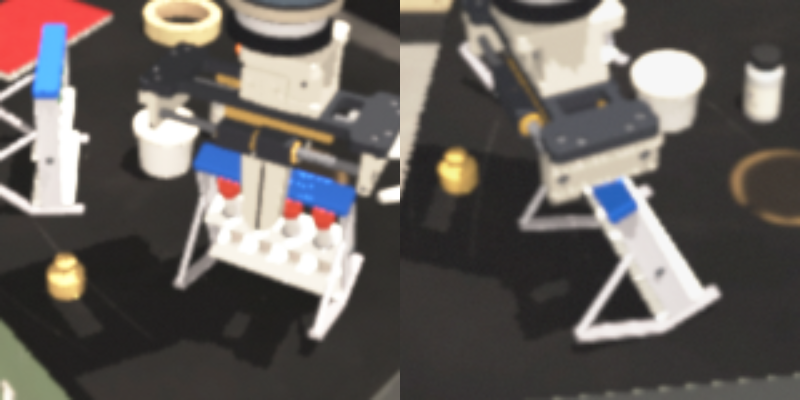

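The red rack is tipping up on its edge as planned, with its slanted feet in place on the worktop. I'll carry on slowly past balance, then look.

```bash
python3 -m pendant '[[0,[-0.03,0,0],[0,0,0]],[0,[-0.06,0,0],[0,0,0]],[0,[-0.085,0,0],[0,0,0]],[0,[-0.11,0,0],[0,0,0]],[0,[-0.135,0,0],[0,0,0]],[0,[-0.16,0,0],[0,0,0]],[0,[-0.185,0,0],[0,0,0]],[0,[-0.21,0,0],[0,0,0]],[0,[-0.23,0,0],[0,0,0]],[0,[-0.23,0,0],[0,0,0]]]'
python3 -m pendant '[[0,[0,0,0],[0,0,0]],[0,[0,0,0],[0,0,0]],[0,[0,0,0],[0,0,0]]]'
python3 - <<'E'
from h import *; from plant import vision
D={n:vision.read_camera(n) for n in("scene","side")}
c=[D[n]["image"] for n in D]
for n in D: print(n,[(ce.round(),s) for m,ce,s in comps(D[n])])
im=cv2.hconcat([cv2.resize(c[0][150:310,190:350],(400,400)),cv2.resize(c[1][160:310,180:330],(400,400))])
cv2.imwrite("pics/push_red2.png",im[...,::-1])
E
```

```text
clock: 5.9
ee_pos: [0.5633, 0.0147, 0.1226]
eef_rot: [-3.142, 0.0, -2.72]
ft_force: [0.2, -0.6, -0.6]
width: 0.0004
gripper_force: 0.0
clock: 6.2
ee_pos: [0.5631, 0.0145, 0.1226]
eef_rot: [3.142, -0.0, -2.72]
ft_force: [0.3, 0.0, -0.2]
width: 0.0002
gripper_force: 0.0
scene [(array([210., 175.]), np.int32(298)), (array([324., 214.]), np.int32(257))]
side [(array([283., 227.]), np.int32(179)), (array([395., 267.]), np.int32(173))]
```

View pics/push_red2.png

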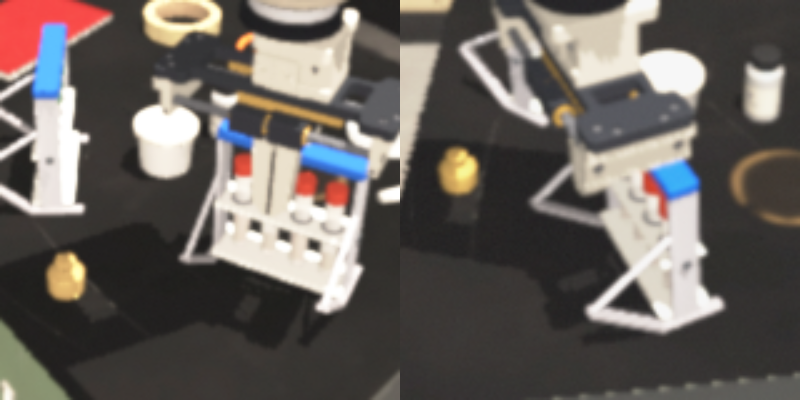

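The red rack now stands upright with its slanted feet raised. I'll back off, rise, and measure it while moving on to the green rack.

```bash
python3 -m pendant '[[0,[0.15,0,0],[0,0,0]],[0,[0.35,0,0],[0,0,0]],[0,[0.5,0,0],[0,0,0]],[0,[0.5,0,-0.3],[0,0,0]],[0,[0.5,0,-0.7],[0,0,0]],[0,[0.5,0,-1],[0,0,0]],[0,[0.5,0,-1],[0,0,0]]]'
python3 to.py .525 .284 .225 -.63 .06
```

```text
clock: 7.0
ee_pos: [0.5192, -0.0061, 0.2266]
eef_rot: [-3.138, 0.006, -2.72]
ft_force: [-0.9, 0.0, -0.6]
width: 0.0007
gripper_force: 0.0
target [0.573 0.249 0.225] shift [-1.537  2.102  0.018] turn [0.    0.002 0.335] F [-0.85  0.04 -0.63] t 7.0
```

```bash
python3 -m pendant '[[0,[-0.25,0.35,0],[0,0,0]],[0,[-0.51,0.7,0],[0,0,0]],[0,[-0.51,0.7,0],[0,0,0]]]' >/dev/null
python3 -m pendant '[[0,[-0.25,0.35,0],[0,0,0.04]],[0,[-0.51,0.7,0],[0,0,0.08]],[0,[-0.51,0.7,0],[0,0,0.125]],[0,[-0.51,0.7,0],[0,0,0.17]],[0,[-0.51,0.7,0],[0,0,0.215]],[0,[-0.51,0.7,0],[0,0,0.26]],[0,[-0.51,0.7,0],[0,0,0.3]],[0,[-0.51,0.7,0],[0,0,0.335]],[0,[-0.51,0.7,0],[0,0,0.335]]]'
python3 to.py .525 .284 .225 -.63 .06
python3 - <<'E'
from h import *; from plant import vision
import pickle
D={n:vision.read_camera(n) for n in("scene","side")}
pickle.dump(D,open("cams2.pkl","wb"))
for n in D: print(n,[(ce.round(),s) for m,ce,s in comps(D[n])])
E
```

```text
clock: 8.2
ee_pos: [0.5531, 0.1629, 0.2219]
eef_rot: [-3.141, -0.001, 2.509]
ft_force: [-0.3, -0.8, -0.1]
width: 0.0004
gripper_force: 0.0
target [0.573 0.249 0.225] shift [ 0.342  0.812 -0.032] turn [-0.    -0.    -0.001] F [-0.26 -0.82 -0.12] t 8.2
scene [(array([210., 175.]), np.int32(272)), (array([309., 208.]), np.int32(666))]
side [(array([230., 151.]), np.int32(219)), (array([276., 211.]), np.int32(645)), (array([395., 267.]), np.int32(172))]
```

```bash
python3 -m pendant '[[0,[0.17,0.4,0],[0,0,0]],[0,[0.34,0.81,0],[0,0,0]],[0,[0.34,0.81,0.2],[0,0,0]],[0,[0.34,0.81,0.5],[0,0,0]],[0,[0.34,0.81,0.7],[0,0,0]],[0,[0.34,0.81,0.84],[0,0,0]],[0,[0.34,0.81,0.84],[0,0,0]]]'
python3 to.py .525 .284 .137 -.63 .06
python3 - <<'E'
from h import *; from plant import vision
import pickle
D=pickle.load(open("cams2.pkl","rb"))
pick=lambda c,u:min(comps(c),key=lambda t:np.hypot(*(t[1]-u)))[0]
q,f=fit([(D["scene"],pick(D["scene"],(309,208))),(D["side"],pick(D["side"],(276,211)))],[.607,.035,.138,.41],0.); print("red",q.round(3),f)
D={n:vision.read_camera(n) for n in("scene","side")}
c=[D[n]["image"] for n in D]
im=cv2.hconcat([cv2.resize(c[0][120:320,160:360],(400,400)),cv2.resize(c[1][120:320,170:370],(400,400))])
cv2.imwrite("pics/pre_green.png",im[...,::-1])
E
```

```text
clock: 9.0
ee_pos: [0.5729, 0.2486, 0.1368]
eef_rot: [-3.139, -0.002, 2.512]
ft_force: [-0.1, 0.5, 0.5]
width: 0.0004
gripper_force: 0.0
target [0.573 0.249 0.137] shift [-0.004  0.004 -0.002] turn [-0.001 -0.001  0.   ] F [-0.05  0.52  0.49] t 9.0
red [0.61  0.037 0.14  0.423] 0.24995462153991743
```

View pics/pre_green.png

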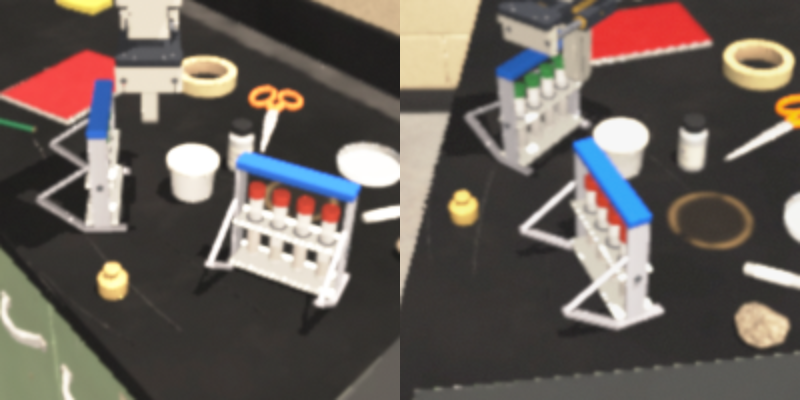

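The red rack stands upright at its expected place (bar at 0.610, 0.037, 0.140). The fingertips are behind the green bar and above the pot. I'll push along tool +x.

```bash
python3 -m pendant '[[0,[0.12,0,0],[0,0,0]],[0,[0.22,0,0],[0,0,0]],[0,[0.3,0,0],[0,0,0]],[0,[0.35,0,0],[0,0,0]],[0,[0.4,0,0],[0,0,0]],[0,[0.45,0,0],[0,0,0]],[0,[0.5,0,0],[0,0,0]],[0,[0.55,0,0],[0,0,0]],[0,[0.59,0,0],[0,0,0]],[0,[0.63,0,0],[0,0,0]]]'
python3 -m pendant '[[0,[0.03,0,0],[0,0,0]],[0,[0.06,0,0],[0,0,0]],[0,[0.085,0,0],[0,0,0]],[0,[0.11,0,0],[0,0,0]],[0,[0.135,0,0],[0,0,0]],[0,[0.16,0,0],[0,0,0]],[0,[0.185,0,0],[0,0,0]],[0,[0.21,0,0],[0,0,0]],[0,[0.23,0,0],[0,0,0]],[0,[0.23,0,0],[0,0,0]]]'
python3 -m pendant '[[0,[0,0,0],[0,0,0]],[0,[0,0,0],[0,0,0]],[0,[0,0,0],[0,0,0]]]'
python3 - <<'E'
from h import *; from plant import vision
D={n:vision.read_camera(n) for n in("scene","side")}
c=[D[n]["image"] for n in D]
for n in D: print(n,[(ce.round(),s) for m,ce,s in comps(D[n])])
im=cv2.hconcat([cv2.resize(c[0][120:320,160:360],(400,400)),cv2.resize(c[1][120:320,170:370],(400,400))])
cv2.imwrite("pics/push_green.png",im[...,::-1])
E
```

```text
clock: 10.1
ee_pos: [0.5225, 0.2864, 0.1386]
eef_rot: [-3.142, -0.0, 2.511]
ft_force: [0.4, 0.8, 0.1]
width: 0.0005
gripper_force: 0.1
clock: 11.1
ee_pos: [0.504, 0.2999, 0.1386]
eef_rot: [-3.142, -0.0, 2.511]
ft_force: [0.2, 0.4, 1.1]
width: 0.0007
gripper_force: 0.0
clock: 11.4
ee_pos: [0.5043, 0.2997, 0.1386]
eef_rot: [3.142, 0.0, 2.51]
ft_force: [-0.2, 0.1, 0.3]
width: 0.0005
gripper_force: 0.0
scene [(array([171., 182.]), np.int32(238)), (array([309., 208.]), np.int32(665))]
side [(array([209., 143.]), np.int32(146)), (array([276., 211.]), np.int32(642)), (array([395., 267.]), np.int32(170))]
```

View pics/push_green.png

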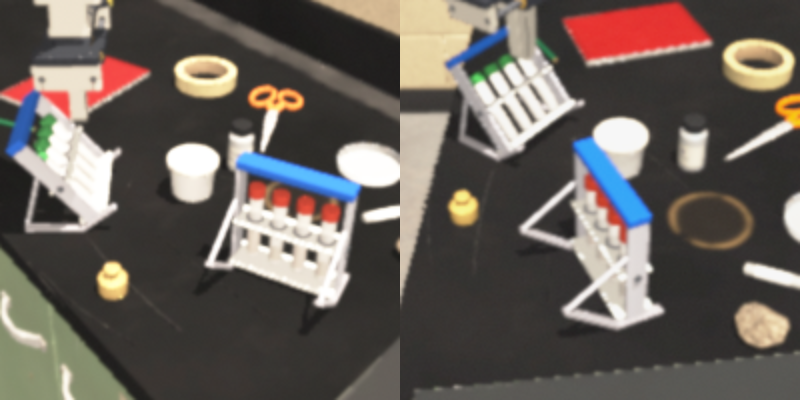

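The green rack has dropped onto its slanted feet and leans towards the robot, and the pot and weight haven't moved. I'll rise clear and check the final poses.

```bash
python3 -m pendant '[[0,[0,0,-0.2],[0,0,0]],[0,[-0.05,0,-0.5],[0,0,0]],[0,[-0.1,0,-0.9],[0,0,0]],[0,[-0.3,0,-1],[0,0,0]],[0,[-0.6,0,-1],[0,0,0]],[0,[-0.8,0,-1],[0,0,0]],[0,[-0.8,0,-1],[0,0,0]],[0,[-0.8,0,-1],[0,0,0]]]'
python3 - <<'E'
from h import *; from plant import vision
D={n:vision.read_camera(n) for n in("scene","side")}; a,b=D["scene"],D["side"]
for n in D: print(n,[(ce.round(),s) for m,ce,s in comps(D[n])])
pick=lambda c,u:min(comps(c),key=lambda t:np.hypot(*(t[1]-u)))[0]
for nm,ua,ub,p,l in(("red",(309,208),(276,211),[.607,.035,.138,.41],0.),("green",(171,182),(212,145),[.449,.339,.12,-.63],.7)):
    print(nm,*[np.round(v,3) for v in fit([(a,pick(a,ua)),(b,pick(b,ub))],p,l)])
import pickle; o=pickle.load(open("cams0.pkl","rb"))
for n,rs in (("scene",{"wt":(205,249,228,272),"pot":(241,190,272,222),"vial":(272,178,290,208)}),("side",{"wt":(194,213,212,235),"pot":(266,177,297,211),"vial":(305,175,327,208)})):
    print(n,{k:round(float(np.abs(D[n]["image"][r[1]:r[3],r[0]:r[2]].astype(int)-o[n]["image"][r[1]:r[3],r[0]:r[2]]).mean()),1) for k,r in rs.items()})
E
```

```text
clock: 12.3
ee_pos: [0.5685, 0.2525, 0.2379]
eef_rot: [-3.141, -0.001, 2.51]
ft_force: [-0.1, 0.3, -0.3]
width: 0.0005
gripper_force: 0.0
scene [(array([171., 182.]), np.int32(259)), (array([309., 208.]), np.int32(665))]
side [(array([212., 141.]), np.int32(208)), (array([276., 211.]), np.int32(641)), (array([395., 267.]), np.int32(171))]
red [0.61  0.037 0.141 0.425] 0.256
green [ 0.451  0.34   0.122 -0.611] 0.548
scene {'wt': 3.2, 'pot': 2.6, 'vial': 23.6}
side {'wt': 3.4, 'pot': 18.6, 'vial': 3.5}
```

```bash
python3 -c "
from plant import job_done; print(job_done())"
```

```text
the job is handed in; nothing more can be done
None
```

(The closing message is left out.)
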